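# Load a film cassette through the light-trap flaps of a film processor

### The job

Load the film cassette with the orange pull tab into the white countertop film processor: lift it out of the wooden rack, push it upright, nose first, through the sprung flaps of the loading port and on down until it sits firmly on the sprung seat inside, and leave both flaps swung fully shut over it. The seat's depth is adjustable and out of sight, so feel for it, and press gently: firmly enough that the seat gives a little, never so hard that it is driven to its limit or the cassette is forced. Leave the other cassettes and everything else on the counter as they are.

Things in the scene. Friction and masses are not known exactly. Their poses are not given: they have to be found in the camera images.
- cassette: The film cassette to load: flat black plastic shell 68 (own x) x 38 (own y) x 62 mm (own z, up) with an orange pull tab on top, 36 (x) x 14 (y) mm, 20 mm high, centred: 82 mm tall in all. Origin: centre of its underside (the nose). It may be loaded either way round, half a turn makes no odds. 0.13 to 0.25 kg. Pick it by the tab, closing on the 14 mm.
- rack: Fixed wooden rack, 96 (x) x 304 (y) mm, base 10 mm thick, four slots in a row along its y at -105, -35, 35 and 105 mm, divider boards up to 46 mm above the counter. Each slot holds one cassette upright on the base (nose 10 mm, tab top 92 mm above the counter), its own x along the rack's x. Origin: centre of its underside. Which slot holds the orange tab varies.
- spare_a: Another black cassette of the same make but with a grey pull tab, standing in the rack; to be left alone. Origin as for the orange one.
- spare_b: Another grey-tabbed cassette in the rack, as spare_a; to be left alone.
- spare_c: Another grey-tabbed cassette in the rack, as spare_a; to be left alone.
- processor: Fixed film processor, white and grey housing 260 (x) x 220 (y) mm, flat top deck 150 mm above the counter. Origin: on the counter, straight below the middle of the loading port; the housing reaches from 95 mm before it (-x) to 165 mm behind it (+x), 110 mm to either side. Two filler caps 18 mm high stand on the deck 128 mm behind the port.
- port (a point): Middle of the loading port, on the hinge plane of the flaps, 5 mm below the deck; axes as the processor's. The mouth is 75 (x) x 49 (y) mm with straight walls; the cassette goes in with its 68 mm along x. A closed pair of fingertips follows it in, an opened gripper does not fit. When the cassette meets the seat its tab top is 20 to 40 mm below this point: unknown, different each time, unseen.
- bay (a point): Top of the narrow bay, on the port's axis, 42 mm below the port point; axes as the port's. Over the 10 mm above it steep lead-ins narrow the mouth to the bay of 71 (x) x 41 (y) mm, 1.5 mm play on each side. From 20 mm below this point a leaf spring in the bay's +x wall grips the cassette by friction, so that it does not drop but stays where it is left.
- tab (a point): Middle of the top face of the orange tab, 82 mm above the cassette's origin. Pushed here, the cassette slides down the bay against a drag of about 2 to 8 N (flaps, leaf spring, own weight), steady over the last 20 mm. The seat (rubber pad on a spring) is felt as a rise of 6 N per mm on top of that, 7 mm travel: 4 N or more on it is home, over 13 N is too hard. Slight spring-back is normal.
- flap_left (a joint): Angle of the flap hinged on the port's +y long wall: 0 = shut (level), grows to 1.5 rad as it is pushed down into the port. A steel leaf 70 mm long, 23 mm wide; the two leaves meet in the middle. A weak spring (1 to 2 N at the leaf's edge) swings it shut when nothing holds it open; it clears the tab once the tab top is more than 16 mm below the port point.
- flap_right (a joint): Angle of the opposite flap, hinged on the -y long wall; as flap_left.
- lens_cap: Matte grey lens cap, disc 68 mm across and 10 mm high, lying on the counter; a bystander. Origin: centre of its underside.
- crank_knob: Silver rewind crank knob, 26 mm across, 24 mm high, on the counter; a bystander. Origin: centre of its underside.
- camera: Black camera with lens, 135 x 95 x 95 mm, standing beyond the rack, lens turned away from the robot; a bystander. Origin: centre of the body's underside.
There are look-alikes about, which are no part of the job. What is shaped like the cassette but pink or turquoise is not meant.

How it is judged:
By the outcome, as a careful person would: the job done as asked, in the order asked, and still so for the second after the job is handed in, with the robot touching nothing.
It also fails if it takes over 72 s, if anything falls off the work surface, if the arm or the gripper's body presses on something with over 40 N, if the wrist force passes 120 N, or if a joint passes its speed limit or range.

### The arm

A 6-joint arm with a two-finger parallel gripper is mounted at the origin on the work surface. World frame = base frame: x ahead of the robot, y to its left, z up, the work surface at z = 0. Lengths are in mm, angles in rad, forces in N, time in s.
With the tool pointing down it reaches from about 400 to 925 mm from the base axis. Payload 12.5 kg.
Tool frame: the origin (TCP) lies at the very end of the fingers, on their centre line; the grasp point (between the pads) lies 19 mm behind it (env.tcp_to_grasp is the distance from the TCP to the grasp point, in mm); z points along the fingers, x is the direction in which the jaws open and shut, and the axes are right-handed (so a half turn about z gives the same grasp; the last joint's range is limited). The gripper opens to 95 mm and grips with 3 to 60 N. Pads are 20 mm wide; open, the fingers measure 119 mm over their backs; the gripper's body (75 mm by 180 mm) begins 59 mm behind the grasp point.
Start: joints at [-1.371, 0.491, 1.559, -0, 1.092, -0.106], TCP at [188.183, -596.015, 214.661] pointing down, gripper open.
Joint ranges: [-3.1, 3.1], [-0.84, 2.19], [0.05, 2.79], [-1.13, 4.28], [0.06, 2.93], [-2.69, 2.69]. Speed limits (rad/s): [2.22, 2.22, 2.79, 3.14, 3.14, 3.14].

### API

Orientations are given as [roll, pitch, yaw] about the fixed x, y, z axes, in that order (R = Rz(yaw) Ry(pitch) Rx(roll)).
In Python, from cell import env, vision, job gives the robot as it stands.
- The arm moves only by the shell command python3 -m pendant 'ROWS' [OPENING]. ROWS is JSON, a list of rows, each a list of 4 numbers: the shift along the tool's x, y, z in mm, then the turn about the tool's z in degrees. In form: [[tx, ty, tz, turn], ...]. A call has 1 to 8 rows; each row is the pose to reach, as a shift and turn from the pose measured when the call began, along the tool's axes at that moment; what a row does not reach only later rows make up. A row lasts 1/8 s, in which the tool goes at most 62.5 mm and 10.7 degrees, less where a joint would pass 70% of its speed; a pose out of reach is approached as far as the arm can. A call with a gripper value outside its range is refused whole. OPENING is the closure, from 0 (fully open) to 1 (shut), set as the call begins (- or left out, the last holds). The fingers move at their own pace and stop on an object; the grip force is fixed at half the most. Time passes only in rows, so rows that repeat a pose let the fingers close. It gives the time, the measured TCP pose, the force and the opening at its end, in the units of the state.
- env.state(): the state, without advancing time (a new reading comes with each control period).
- vision.read_camera(name): name is "scene" or "top" or "wrist"; returns a dict with "pixels" (400x640x3 uint8, red, green, blue), "intrinsics" (3x3 intrinsics, pixels), "R" (3x3) and "t" (3): a world point X has camera coordinates R X + t; the wrist camera has in their place "tool_from_camera" (4x4, takes a point from camera to tool coordinates, whose origin is the TCP and whose axes are the tool frame's). Camera axes: x right, y down, z forward; pixel columns grow to the right and rows downward; lengths in mm; the calibration is good to about 2 mm. A picture is of the moment at which its call begins: read the wrist's pose just before it. There is no depth.
- job.job_done(): hands the job in, once; it reports no verdict.
Trained networks look in a picture, given as the dict that the camera call returned (one of the last four; its "shot" number tells which), for a name from the list of things; names that differ only in an ending like _2 or _b are one class to them, and where a whole thing is asked for, a point or a joint stands for the part that bears it (a point fixed in the world has none). Each returns a list of dicts, best first, with "confidence" (0 to 1); they miss things now and then, are a little off and sometimes report something else, mostly with a low value. They report only what shows in the picture. A call takes as long as a camera call. They do not tell look-alikes from the thing itself.
- vision.find_in(picture, query): "at" ([x, y, z] in mm, in the coordinates of the camera as it stood for that picture, good to about 4 mm: the middle of the surface that is visible of it).
- vision.regions_of(picture, query): "pixels" (400x640 bool, what is visible of it).
The state is a dict: "t": time; "joints": joint angles; "qvel": joint speeds; "tau": joint torques, N m; "eef_pos": TCP position; "tcp_rot": TCP orientation; "ft_force": force on the tool from outside, world axes, zero at the start; "moment": the same for the moment, N m; "opening": opening from 0.0 (shut) to 1.0 (fully open).
Only numpy, scipy, OpenCV 4.12 (cv2) and the standard library are available. Lean on these libraries where they do the work, as an engineer would, in place of code of your own. Each camera call takes 0.05 s, during which the arm holds its last target.

## Working session

There is one attempt and no reset: what is moved stays moved. The work goes in short steps, Python scripts to look and compute and a shell command to move; the robot and the scene stay as the last step left them, time stands still between calls to the robot, and variables do not carry over. Pictures are saved under pics/ and viewed, and the job is handed in when it is done.

```bash
ls; mkdir -p pics; python3 - <<'E'
from cell import env,vision,job
import cv2,numpy as np
print(env.state())
for n in ["scene","top","wrist"]:
    p=vision.read_camera(n); cv2.imwrite(f"pics/{n}0.png",p["pixels"][:,:,::-1])
    print(n,p["intrinsics"],p.get("R"),p.get("t"),p.get("tool_from_camera"))
E
```

```text
pics
{'t': 0.0, 'joints': array([-1.37058951e+00,  4.91536639e-01,  1.55945116e+00, -4.37505856e-05,
        1.09169394e+00, -1.05586057e-01]), 'qvel': array([ 6.76985860e-04, -8.77544557e-04, -1.68098138e-03, -7.81262924e-04,
       -9.48463824e-05,  7.62617699e-04]), 'tau': array([ 3.13688208e-03, -6.12640357e+01, -2.58178675e+01,  6.93825656e-02,
        4.82245430e-02, -1.47044966e-04]), 'eef_pos': array([ 188.1267608 , -595.75785946,  214.07540065]), 'tcp_rot': array([-3.14151646e+00,  1.08710998e-03, -1.26498322e+00]), 'ft_force': array([-0.37909794, -1.33078334,  0.0607812 ]), 'moment': array([0.00282182, 0.00708128, 0.05105099]), 'opening': 1.0008817923582811}
scene [[397.82738132   0.         321.2236784 ]
 [  0.         397.82738132 205.45202555]
 [  0.           0.           1.        ]] [[-0.71374068  0.70006549  0.02196698]
 [ 0.43673077  0.46934341 -0.76745228]
 [-0.54757691 -0.53816826 -0.64072962]] [ 354.21388363 -174.30054445 1269.08755711] None
top [[410.14021201   0.         314.69566281]
 [  0.         410.14021201 200.28432545]
 [  0.           0.           1.        ]] [[ 0.0239319  -0.99963767  0.01232037]
 [-0.99484667 -0.02502815 -0.09825318]
 [ 0.09852593 -0.0099055  -0.99508518]] [  22.66397565  555.27427253 1022.98843932] None
wrist [[333.33794312   0.         317.94560528]
 [  0.         333.33794312 201.46634031]
 [  0.           0.           1.        ]] None None [[ 9.99999826e-01 -5.84287055e-04 -8.20550354e-05 -3.96653324e-01]
 [ 5.82638241e-04  9.55960722e-01  2.93494053e-01 -8.28797007e+01]
 [-9.30433852e-05 -2.93494050e-01  9.55960896e-01 -1.70764396e+02]
 [ 0.00000000e+00  0.00000000e+00  0.00000000e+00  1.00000000e+00]]
```

View pics/scene0.png

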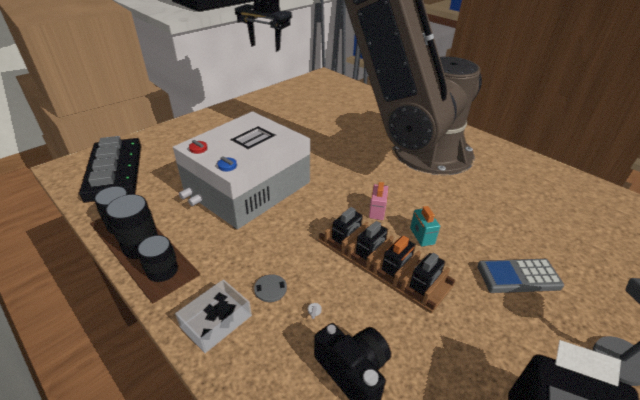

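View pics/top0.png

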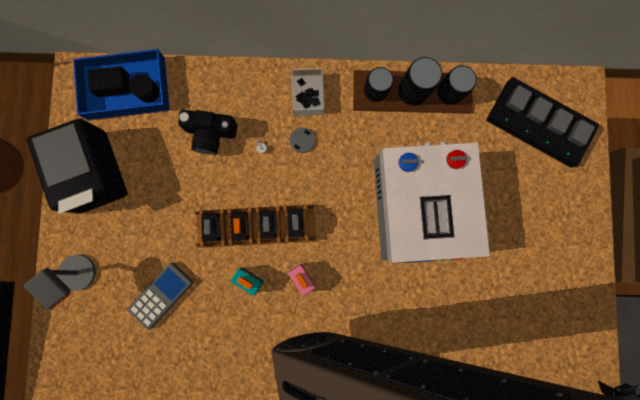

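View pics/wrist0.png

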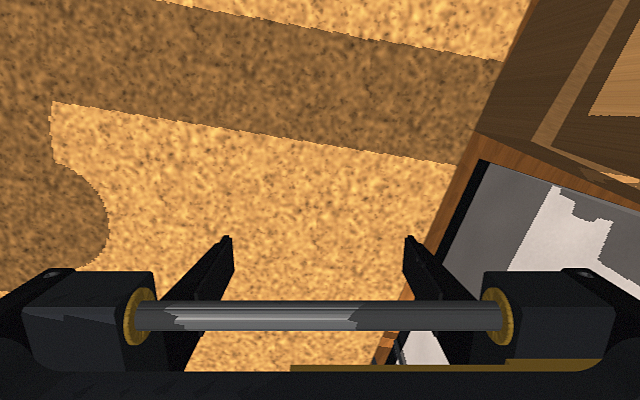

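Orange tabs show at top-image (239,225), a black shell in the rack's second slot from the left; (247,281), turquoise, on the counter; and (301,280), pink, on the counter. Only the first fits the description: black, standing in the rack. The port is at about (437,217). Next I'll confirm with an enlarged crop and take measurements.

```bash
cat > h.py <<'E'
from cell import env,vision,job
import cv2,numpy as np
from scipy.spatial.transform import Rotation as Ro
def tool():
    s=env.state(); return Ro.from_euler('xyz',s['tcp_rot']).as_matrix(),np.array(s['eef_pos'])
def cam(n):
    Rt,p=tool(); pic=vision.read_camera(n)
    if 'R' in pic and pic['R'] is not None:
        R=np.array(pic['R']);C=-R.T@np.array(pic['t']);W=R.T
    else:
        T=np.array(pic['tool_from_camera']);W=Rt@T[:3,:3];C=Rt@T[:3,3]+p
    return pic,W,C
def ray(pic,W,C,uv,z):
    d=W@np.linalg.solve(pic['intrinsics'],[uv[0],uv[1],1.]); return C+d*(z-C[2])/d[2]
def proj(pic,W,C,X):
    c=W.T@(np.array(X)-C); q=pic['intrinsics']@c; return q[:2]/q[2]
E
python3 - <<'E'
from h import *
for n in ["top","scene"]:
    pic,W,C=cam(n)
    im=pic['pixels'][:,:,::-1]
    if n=='top':
        cv2.imwrite('pics/crop_a.png',cv2.resize(im[185:305,185:325],None,fx=5,fy=5,interpolation=cv2.INTER_CUBIC))
        cv2.imwrite('pics/crop_p.png',cv2.resize(im[130:270,360:500],None,fx=4,fy=4,interpolation=cv2.INTER_CUBIC))
    for q in ["cassette","rack","processor","tab","spare_a"]:
        for d in vision.find_in(pic,q)[:5]:
            print(n,q,round(d['confidence'],2),np.round(W@np.array(d['at'])+C,1))
    m=cv2.inRange(cv2.cvtColor(pic['pixels'],cv2.COLOR_RGB2HSV),(5,170,150),(14,255,255))
    k,l,st,ce=cv2.connectedComponentsWithStats(m)
    for i in range(1,k):
        if st[i,4]>25: print(n,'orange',st[i],ce[i],np.round(ray(pic,W,C,ce[i],92),1))
E
```

```text
top cassette 0.79 [359.6  66.3  57.4]
top cassette 0.7 [349.9 199.6  63.8]
top cassette 0.69 [482.8 215.6  70.9]
top rack 0.74 [485.5 182.1  22.1]
top rack 0.37 [ 548.7 -223.3  151.5]
top processor 0.91 [ 548.7 -224.9  150.6]
top tab 0.9 [479.9 217.9  72.9]
top tab 0.72 [358.5  63.   62.8]
top tab 0.71 [341.9 194.3  62.6]
top spare_a 0.79 [476.7 284.9  74.6]
top spare_a 0.78 [493.6  82.1  71. ]
top spare_a 0.72 [494.  144.2  71.8]
top orange [234 219   5  14  70] [236.  225.5] [483.1 222.9  92. ]
top orange [296 274  11  14  78] [300.80769231 280.76923077] [356.9  65.1  92. ]
top orange [238 278  14  11  72] [244.16666667 282.86111111] [349. 198.  92.]
scene cassette 0.79 [377.4  77.7  56.3]
scene cassette 0.59 [505.7 227.   69.5]
scene cassette 0.58 [361.2 209.9  44.9]
scene rack 0.55 [524.  242.9  20.4]
scene rack 0.24 [ 588.9 -168.8  139.3]
scene processor 0.8 [ 586.1 -171.4  135.4]
scene processor 0.37 [526.6 239.3  21.8]
scene tab 0.89 [500.6 233.   70.6]
scene tab 0.86 [366.6 213.   50.9]
scene tab 0.75 [382.   78.9  61.6]
scene tab 0.29 [ 516.5 -250.1  145.8]
scene spare_a 0.84 [501.8 300.9  70.1]
scene spare_a 0.74 [503.7 160.2  67.5]
scene spare_a 0.59 [513.2  89.9  69. ]
scene orange [378 183   5  13  48] [379.83333333 188.70833333] [381.1  81.3  92. ]
scene orange [424 207  10  14  61] [428.95081967 213.06557377] [370.2 213.7  92. ]
scene orange [395 236  14  17 116] [401.95689655 242.99137931] [491.3 229.1  92. ]
```

View pics/crop_a.png

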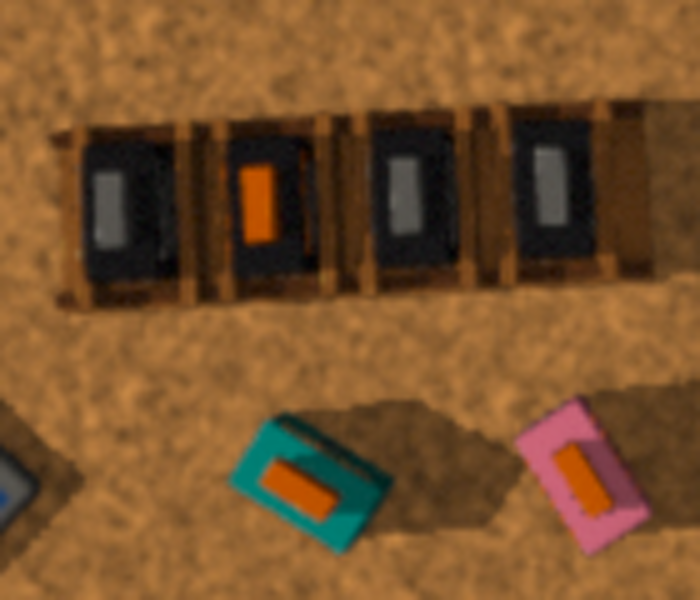

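View pics/crop_p.png

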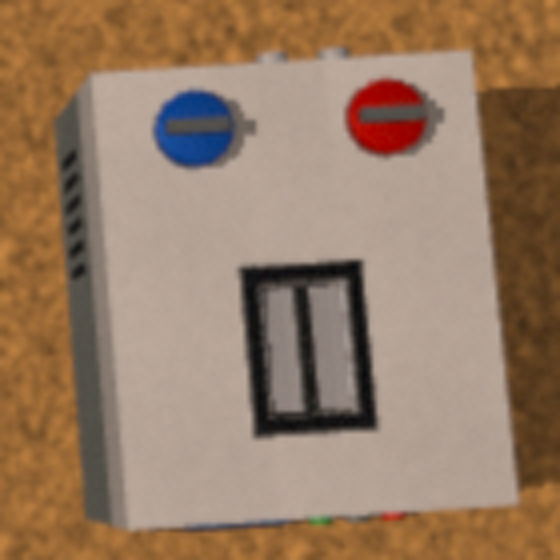

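The crop confirms it: a black shell with an orange tab in rack slot 2 from the left, next to three grey ones. The orange-tabbed turquoise and pink ones stand on the counter. I'll go to the port first for a wrist view.

```bash
python3 -m pendant '[[-60,-110,-60,10],[-100,-160,-86,13.5],[-130,-220,-86,13.5],[-160,-280,-86,13.5],[-190,-340,-86,13.5],[-220,-400,-86,13.5],[-249,-453,-86,13.5],[-249,-453,-86,13.5]]' -
```

```text
t: 1.75
eef_pos: [524.5, -242.7, 300.2]
tcp_rot: [-3.141, -0.0, -1.501]
ft_force: [0.7, -1.9, -0.2]
opening: 1.002
```

```bash
python3 - <<'E'
from h import *
pic,W,C=cam('wrist'); print(tool()[1], env.state()['tcp_rot'])
cv2.imwrite('pics/w1.png',pic['pixels'][:,:,::-1])
E
```

```text
[ 528.31710352 -238.00512272  300.14089527] [-3.13941234e+00  1.06863562e-03 -1.49746927e+00]
```

```bash
python3 -m pendant '[[-15,-20,0,0],[-15,-20,0,0],[-15,-20,0,0]]' - ; python3 - <<'E'
from h import *
pic,W,C=cam('wrist'); print(tool()[1], env.state()['tcp_rot'],env.state()['qvel'])
np.savez('w1.npz',K=pic['intrinsics'],W=W,C=C)
cv2.imwrite('pics/w1.png',pic['pixels'][:,:,::-1])
E
```

```text
t: 2.17
eef_pos: [546.7, -221.9, 300.1]
tcp_rot: [-3.14, 0.001, -1.497]
ft_force: [-0.6, -0.3, -0.1]
opening: 0.999
[ 546.59185277 -222.18544552  300.19506408] [-3.13968686e+00  1.00277000e-03 -1.49807106e+00] [-5.56249683e-03 -2.05969939e-03  1.69114583e-03 -7.69595144e-05
 -5.92049435e-04  3.23526742e-03]
```

View pics/w1.png

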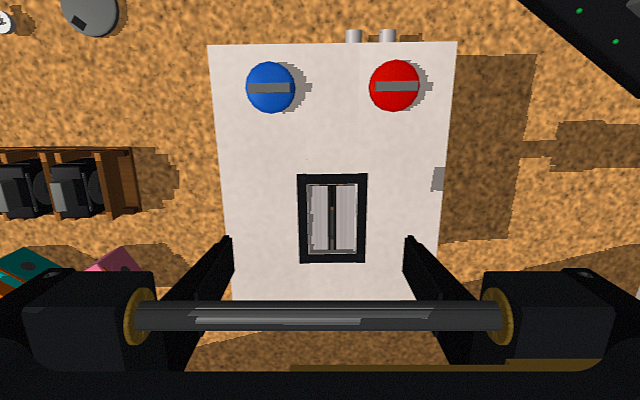

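```bash
python3 - <<'E'
from h import *
d=np.load('w1.npz');pic={'intrinsics':d['K']};W=d['W'];C=d['C']
im=cv2.imread('pics/w1.png'); g=cv2.cvtColor(im,cv2.COLOR_BGR2GRAY)
cv2.imwrite('pics/w1c.png',cv2.resize(im[160:280,270:400],None,fx=5,fy=5,interpolation=cv2.INTER_CUBIC))
m=np.zeros_like(g); m[160:275,280:385]=(g[160:275,280:385]<60)*255
cs,h=cv2.findContours(m,cv2.RETR_CCOMP,cv2.CHAIN_APPROX_NONE)
for c in cs:
    if cv2.contourArea(c)<300: continue
    P=np.array([ray(pic,W,C,q[0],150)[:2] for q in c],np.float32)
    r=cv2.minAreaRect(P); print(cv2.contourArea(c),'rect',np.round(r[0],1),np.round(r[1],1),round(r[2],2), cv2.boundingRect(c))
# white deck
hsv=cv2.cvtColor(im,cv2.COLOR_BGR2HSV)
for uv in [(207,45),(457,42),(230,290),(439,240)]: print(uv,np.round(ray(pic,W,C,uv,150),1))
E
```

```text
397.0 rect [ 514.5 -234.3] [69.4 18.8] 4.18 (319, 185, 20, 65)
5839.5 rect [ 512.7 -238.2] [97. 69.] 4.98 (297, 173, 70, 91)
3655.0 rect [ 512.8 -238.1] [79.1 53.4] 4.84 (305, 182, 54, 74)
(207, 45) [ 667.9 -114.6  150. ]
(457, 42) [ 686.3 -333.7  150. ]
(230, 290) [ 423.1 -133.8  150. ]
(439, 240) [ 498.6 -351.6  150. ]
```

View pics/w1c.png

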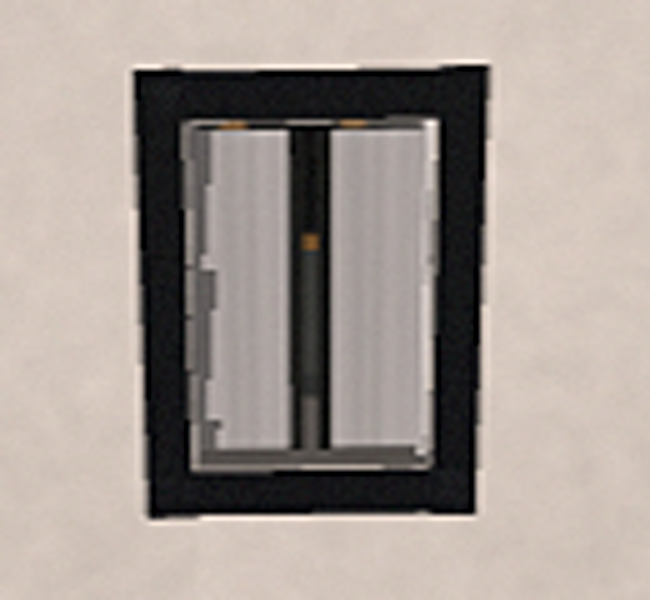

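Port measured at (512.7, −238.2) with yaw about 4.9°. The deck's back edge is 165 mm behind the port and the deck is 220 mm wide, both as given. Now over the rack.

```bash
python3 -m pendant '[[-56,4,0,0],[-112,9,5,0],[-168,13,10,0],[-224,18,15,0],[-280,22,20,0],[-336,26,20,0],[-392,31,20,0],[-444,35,20,0]]' - ;python3 -m pendant '[[0,0,0,0],[0,0,0,0]]'; python3 - <<'E'
from h import *
print(env.state()['eef_pos'],env.state()['tcp_rot'])
E
```

```text
t: 3.22
eef_pos: [479.1, 218.9, 280.9]
tcp_rot: [-3.139, 0.001, -1.499]
ft_force: [1.4, 1.0, 0.1]
opening: 1.003
t: 3.48
eef_pos: [479.2, 218.0, 281.0]
tcp_rot: [-3.139, 0.001, -1.5]
ft_force: [0.5, 0.6, -0.1]
opening: 0.996
[479.17260207 218.00034248 280.95321111] [-3.13903736e+00  7.16759860e-04 -1.49971437e+00]
```

```bash
python3 - <<'E'
from h import *
pic,W,C=cam('wrist'); im=pic['pixels'][:,:,::-1].copy()
cv2.imwrite('pics/w2.png',im)
np.savez('w2.npz',K=pic['intrinsics'],W=W,C=C)
m=cv2.inRange(cv2.cvtColor(im,cv2.COLOR_BGR2HSV),(4,180,110),(14,255,255))
cs,_=cv2.findContours(m,cv2.RETR_EXTERNAL,cv2.CHAIN_APPROX_NONE)
for c in cs:
    if cv2.contourArea(c)<100: continue
    P=np.array([ray(pic,W,C,q[0],92)[:2] for q in c],np.float32)
    r=cv2.minAreaRect(P); print(cv2.boundingRect(c),np.round(r[0],1),np.round(r[1],1),round(r[2],2))
for dd in vision.find_in(pic,'tab')[:3]+vision.find_in(pic,'rack')[:1]: print(dd['confidence'],np.round(W@np.array(dd['at'])+C,1))
E
```

```text
(311, 261, 28, 28) [359.7 201.6] [39.  20.3] 59.39
0.89 [488.9 222.3  72.7]
0.75 [358.6 199.8  57.5]
0.56 [392.1  78.1  33.7]
0.69 [507.5 197.   25.8]
```

View pics/w2.png

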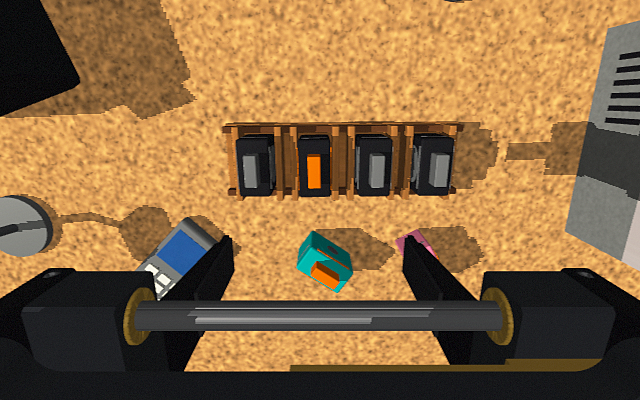

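```bash
python3 - <<'E'
from h import *
im=cv2.imread('pics/w2.png'); d=np.load('w2.npz');pic={'intrinsics':d['K']};W=d['W'];C=d['C']
c=im[115:205,220:470]; cv2.imwrite('pics/w2c.png',cv2.resize(c,None,fx=3.2,fy=3.2,interpolation=cv2.INTER_CUBIC))
hsv=cv2.cvtColor(im,cv2.COLOR_BGR2HSV)
print(hsv[148:192,314]); print(hsv[175,304:326])
E
```

```text
[[128  28  37]
 [135  27  38]
 [120  36  35]
 [135  29  35]
 [102  38  34]
 [110  93  41]
 [ 13 255 126]
 [ 13 255 110]
 [ 13 255 105]
 [ 14 255 255]
 [ 15 255 253]
 [ 15 255 248]
 [ 15 255 247]
 [ 15 255 247]
 [ 15 255 247]
 [ 14 255 247]
 [ 15 255 247]
 [ 15 255 248]
 [ 15 255 247]
 [ 15 255 247]
 [ 15 255 247]
 [ 15 255 247]
 [ 15 255 247]
 [ 15 255 247]
 [ 15 255 247]
 [ 15 255 246]
 [ 15 255 246]
 [ 15 255 246]
 [ 15 255 247]
 [ 15 255 246]
 [ 15 255 246]
 [ 15 255 246]
 [ 15 255 246]
 [ 15 255 246]
 [ 15 255 246]
 [ 15 255 246]
 [ 15 255 246]
 [ 15 255 246]
 [ 15 255 250]
 [ 15 255 255]
 [ 14 228 105]
 [104 193  37]
 [105  57  36]
 [105  28  36]]
[[162  38  34]
 [111  54  33]
 [107 131  37]
 [  8 147  66]
 [ 13 255 249]
 [ 15 255 255]
 [ 15 255 248]
 [ 15 255 247]
 [ 15 255 247]
 [ 15 255 247]
 [ 15 255 246]
 [ 15 255 247]
 [ 15 255 246]
 [ 15 255 247]
 [ 15 255 252]
 [ 13 255 242]
 [ 13 255 138]
 [106 255  19]
 [100 104  22]
 [120  43  24]
 [120  64  20]
 [150  23  22]]
```

View pics/w2c.png

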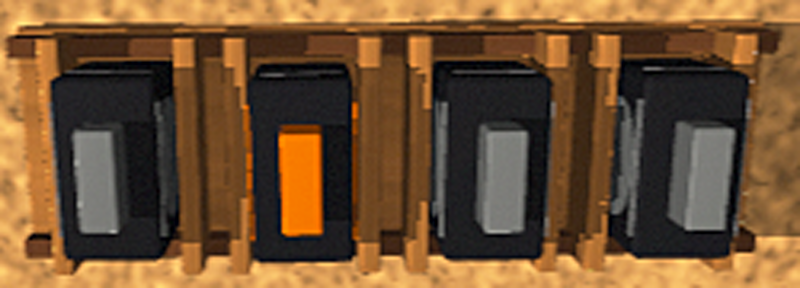

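```bash
python3 - <<'E'
from h import *
im=cv2.imread('pics/w2.png'); d=np.load('w2.npz');pic={'intrinsics':d['K']};W=d['W'];C=d['C']
hsv=cv2.cvtColor(im,cv2.COLOR_BGR2HSV)
m=cv2.inRange(hsv,(12,240,230),(17,255,255)); m[:145]=0;m[200:]=0;m[:,:300]=0;m[:,330:]=0
cs,_=cv2.findContours(m,cv2.RETR_EXTERNAL,cv2.CHAIN_APPROX_NONE)
c=max(cs,key=cv2.contourArea)
P=np.array([ray(pic,W,C,q[0],92)[:2] for q in c],np.float32)
r=cv2.minAreaRect(P); print(cv2.boundingRect(c),np.round(r[0],1),np.round(r[1],1),round(r[2],2))
ys,xs=np.nonzero(m); Q=np.array([ray(pic,W,C,(x,y),92)[:2] for x,y in zip(xs,ys)])
print(Q.mean(0)); u,s,v=np.linalg.svd(Q-Q.mean(0)); print(np.degrees(np.arctan2(v[0,1],v[0,0])))
# rack rear rail edge for yaw: from crop top edge 
a=ray(pic,W,C,(220+20/3.2,115+33/3.2),20);b=ray(pic,W,C,(220+760/3.2,115+30/3.2),20);print(a,b,np.degrees(np.arctan2(-(a-b)[0],(a-b)[1])))
E
```

```text
(307, 157, 13, 31) [485.3 224.2] [33.6 13. ] 4.09
[485.49621199 223.84186376]
-175.5020345895417
[522.60995175 337.9350908   20.        ] [544.39079396  46.04717701  20.        ] 4.267534524988213
```

Tab top at (485.5, 223.8, 92), measured 34.7×14 mm (given 36×14), yaw about 4.3°, matching the rack edge. I'll half-close the gripper to about 40 mm to clear the neighbours and descend.

```bash
python3 -m pendant '[[-5.3,-6.7,30,-0.2],[-5.3,-6.7,70,-0.2],[-5.3,-6.7,110,-0.2],[-5.3,-6.7,145,-0.2],[-5.3,-6.7,165,-0.2],[-5.3,-6.7,165,-0.2],[-5.3,-6.7,165,-0.2]]' 0.58; python3 - <<'E'
from h import *
print(env.state()['eef_pos'],env.state()['tcp_rot'])
pic,W,C=cam('wrist'); im=pic['pixels'][:,:,::-1].copy()
Rt,p=tool()
for k in [-30,0,30]:
  for z in (92,):
    u=proj(pic,W,C,[*(p[:2]),z]) 
cv2.circle(im,tuple(int(a) for a in u),3,(255,0,0),1); print(u)
cv2.imwrite('pics/w3.png',im)
E
```

```text
t: 4.5
eef_pos: [486.8, 223.0, 116.8]
tcp_rot: [-3.138, 0.001, -1.499]
ft_force: [0.5, 0.3, 0.6]
opening: 0.422
[486.80253097 223.03999549 116.83216545] [-3.13801543e+00  1.12422044e-03 -1.49875827e+00]
[318.26586994 235.87677019]
```

View pics/w3.png

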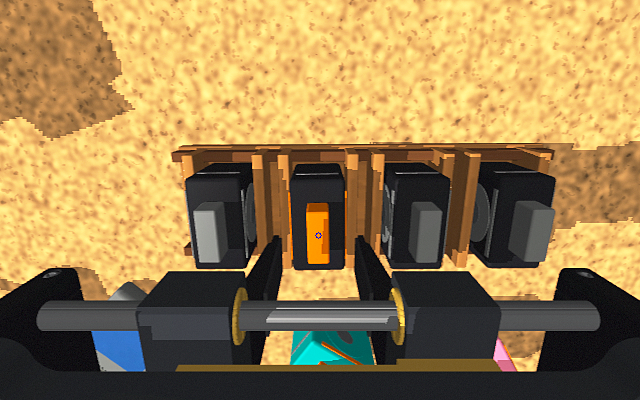

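The picture shows the orange tab at (317,233), centred between the fingers and almost on the projected TCP point. The half-open fingers clear the neighbours. Descend and grip.

```bash
python3 -m pendant '[[-0.5,1,12,-0.2],[-0.5,1,24,-0.2],[-0.5,1,34,-0.2],[-0.5,1,38,-0.2],[-0.5,1,38,-0.2]]' 0.58;  python3 -m pendant '[[0,0,0,0],[0,0,0,0],[0,0,0,0],[0,0,0,0],[0,0,0,0]]' 1
```

```text
t: 5.18
eef_pos: [485.9, 223.7, 78.7]
tcp_rot: [-3.138, 0.001, -1.495]
ft_force: [0.2, -0.1, 0.1]
opening: 0.419
t: 5.8
eef_pos: [485.9, 223.7, 78.8]
tcp_rot: [-3.138, 0.001, -1.495]
ft_force: [0.6, -1.9, 2.5]
opening: 0.145
```

```bash
python3 -m pendant '[[0,0,-15,0],[0,0,-40,0],[0,0,-70,0],[0,0,-105,0],[0,0,-140,0],[0,0,-170,0],[0,0,-177,0],[0,0,-177,0]]' 1; python3 - <<'E'
from h import *
print(env.state()['eef_pos'],env.state()['tcp_rot'])
pic,W,C=cam('wrist'); im=pic['pixels'][:,:,::-1].copy()
cv2.imwrite('pics/w4.png',im)
pic,W,C=cam('scene'); im=pic['pixels'][:,:,::-1].copy()
cv2.imwrite('pics/s4.png',im)
E
```

```text
t: 6.8
eef_pos: [485.0, 223.4, 255.6]
tcp_rot: [-3.138, 0.001, -1.495]
ft_force: [0.5, 0.1, -2.8]
opening: 0.143
[484.98680322 223.37106183 255.63740789] [-3.13795073e+00  1.11785188e-03 -1.49493311e+00]
```

View pics/w4.png

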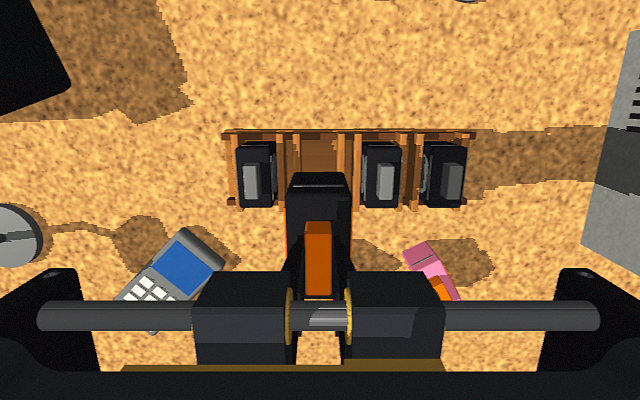

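View pics/s4.png

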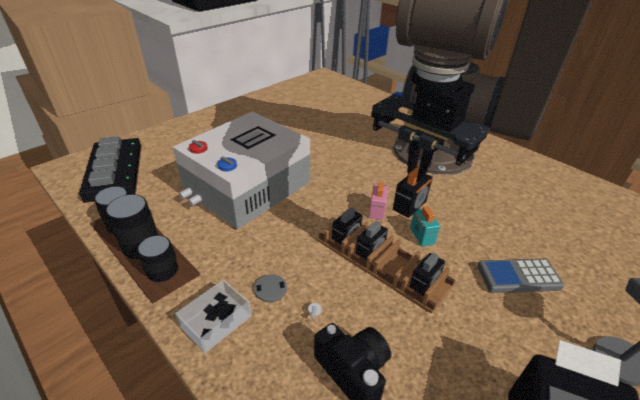

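```bash
cat >> h.py <<'E'
def overlay(pic,im,ov=13.0,oy=0.,ox=0.,fn='o.png',crop=(150,330,230,410),f=4):
    T=np.linalg.inv(np.array(pic['tool_from_camera'])); K=pic['intrinsics']
    def pj(X):
        c=T[:3,:3]@np.array(X,float)+T[:3,3]; q=K@c; return q[:2]/q[2]
    r0,r1,c0,c1=crop
    big=cv2.resize(im[r0:r1,c0:c1],None,fx=f,fy=f,interpolation=cv2.INTER_CUBIC)
    def box(hx,hy,z0,z1,col):
        for z in (z0,z1):
            P=np.array([(pj([ox+a*hx,oy+b*hy,z])-[c0,r0]+.5)*f for a,b in((1,1),(1,-1),(-1,-1),(-1,1))]).astype(int)
            cv2.polylines(big,[P],True,col,1)
    box(7,18,-ov,20-ov,(255,255,0)); box(19,34,20-ov,82-ov,(0,255,0))
    cv2.imwrite(fn,big)
E
python3 - <<'E'
from h import *
pic,W,C=cam('wrist'); im=pic['pixels'][:,:,::-1].copy()
overlay(pic,im,fn='pics/o4.png')
E
```

```text
(no output)
```

View pics/o4.png

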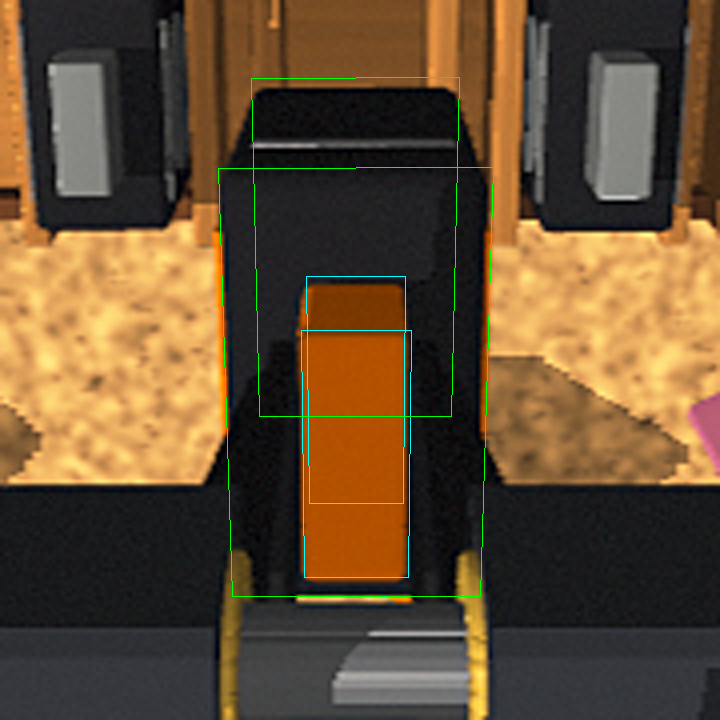

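The tab matches the predicted outline to within about 0.5 px, and the nose edge to about 2 px, so the cassette hangs upright in the grip. Move over the port.

```bash
python3 -m pendant '[[40,0,0,0],[95,1,0,0],[150,2,0,0],[205,3,0,0],[260,4,0,0],[315,5,0,0],[370,6,0,-0.5],[425,7,0,-0.5]]' 1;  python3 -m pendant '[[20,0,0,0],[30,0,0,0],[36,0,0,0],[36,0,0,0],[36,0,0,0]]' 1; python3 - <<'E'
from h import *
s=env.state();print(s['eef_pos'],s['tcp_rot'],s['ft_force'])
E
```

```text
t: 7.95
eef_pos: [509.7, -202.8, 253.3]
tcp_rot: [-3.141, 0.002, -1.486]
ft_force: [1.8, 0.7, -2.1]
opening: 0.146
t: 8.57
eef_pos: [512.9, -237.7, 253.4]
tcp_rot: [-3.141, 0.002, -1.485]
ft_force: [-0.9, 0.1, -2.7]
opening: 0.148
[ 512.85698132 -237.74237232  253.44118682] [-3.14105632e+00  1.59565266e-03 -1.48521998e+00] [-0.92513888  0.10865227 -2.74219935]
```

```bash
python3 - <<'E'
from h import *
pic,W,C=cam('wrist'); im=pic['pixels'][:,:,::-1].copy()
f=4
y=np.radians(4.9);R2=np.array([[np.cos(y),-np.sin(y)],[np.sin(y),np.cos(y)]])
big=cv2.resize(im[100:300,220:420],None,fx=3.9,fy=3,interpolation=cv2.INTER_CUBIC)
for hx,hy,z in((37.5,24.5,150),(47.5,33.5,150)):
    P=[]
    for a,b in((1,1),(1,-1),(-1,-1),(-1,1)):
        w=R2@np.array([a*hx,b*hy])+[512.7,-238.2]
        u=proj(pic,W,C,[*w,z]); P.append(((u-[220,100]+.5)*[3.9,3]).astype(int))
    cv2.polylines(big,[np.array(P)],True,(0,255,0),1)
cv2.imwrite('pics/w5.png',big)
for n in ['scene','top']:
    p2,_,_=cam(n); i=p2['pixels'][:,:,::-1]; cv2.imwrite(f'pics/{n}5.png',i)
E
```

```text
(no output)
```

View pics/w5.png

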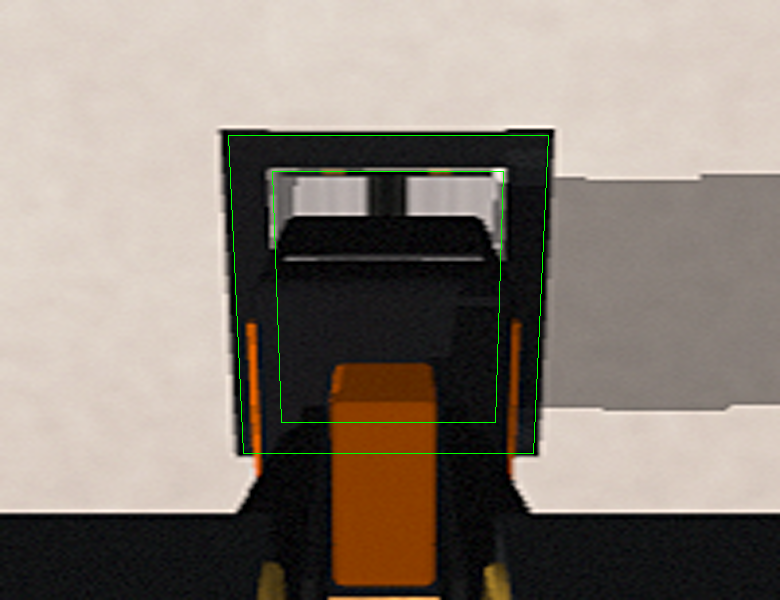

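View pics/scene5.png

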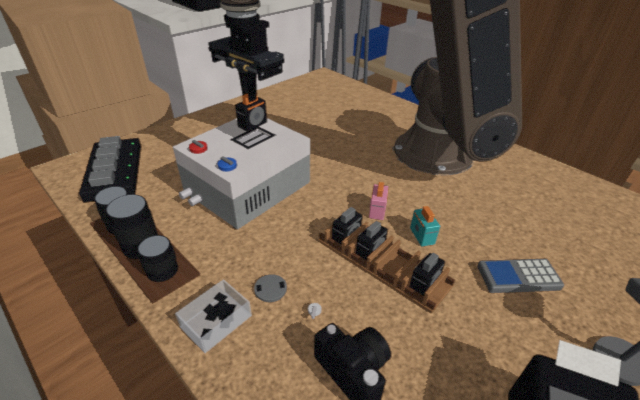

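The mouth outline lines up, with the port about 0.6 mm towards tool +x. I'll descend through the flaps in steps, watching the force.

```bash
python3 -m pendant '[[0.6,0,10,0],[0.6,0,20,0],[0.6,0,30,0],[0.6,0,34,0],[0.6,0,38,0],[0.6,0,42,0],[0.6,0,46,0],[0.6,0,46,0]]' 1; python3 -m pendant '[[0,0,4,0],[0,0,8,0],[0,0,12,0],[0,0,16,0],[0,0,16,0]]' 1
```

```text
t: 9.72
eef_pos: [513.3, -238.8, 208.1]
tcp_rot: [-3.14, 0.001, -1.486]
ft_force: [0.9, 0.4, 3.3]
opening: 0.147
t: 10.35
eef_pos: [513.1, -238.6, 191.2]
tcp_rot: [-3.141, 0.001, -1.486]
ft_force: [-0.7, -0.6, -4.4]
opening: 0.141
```

```bash
python3 -m pendant '[[0,0,4,0],[0,0,8,0],[0,0,11,0],[0,0,11,0]]' 1; python3 -m pendant '[[0,0,3,0],[0,0,6,0],[0,0,9,0],[0,0,9,0]]' 1; python3 -m pendant '[[0,0,3,0],[0,0,6,0],[0,0,9,0],[0,0,9,0]]' 1
```

```text
t: 10.85
eef_pos: [512.9, -238.5, 179.8]
tcp_rot: [-3.141, 0.002, -1.486]
ft_force: [0.3, -0.2, -4.4]
opening: 0.148
t: 11.35
eef_pos: [512.8, -238.4, 170.4]
tcp_rot: [3.142, 0.002, -1.486]
ft_force: [1.1, -0.2, -4.5]
opening: 0.145
t: 11.85
eef_pos: [512.8, -238.3, 161.0]
tcp_rot: [3.141, 0.003, -1.486]
ft_force: [0.9, -0.8, -4.2]
opening: 0.145
```

```bash
python3 -m pendant '[[0,0,3,0],[0,0,6,0],[0,0,9,0],[0,0,9,0]]' 1; python3 -m pendant '[[0,0,3,0],[0,0,6,0],[0,0,6,0]]' 1;  python3 - <<'E'
from h import *
s=env.state();print(s['eef_pos'],s['tcp_rot'],s['ft_force'])
pic,W,C=cam('wrist'); im=pic['pixels'][:,:,::-1].copy()
cv2.imwrite('pics/w6.png',im)
pic,W,C=cam('scene'); im=pic['pixels'][:,:,::-1].copy()
cv2.imwrite('pics/s6.png',cv2.resize(im[60:220,150:340],None,fx=4,fy=3.5))
E
```

```text
t: 12.35
eef_pos: [512.7, -238.2, 151.6]
tcp_rot: [3.141, 0.003, -1.486]
ft_force: [1.9, -0.4, -4.3]
opening: 0.144
t: 12.72
eef_pos: [512.7, -238.2, 145.2]
tcp_rot: [3.141, 0.003, -1.486]
ft_force: [2.4, 0.5, -5.2]
opening: 0.147
[ 512.71550123 -238.17753652  145.24458213] [ 3.14086138e+00  3.12650947e-03 -1.48593815e+00] [ 2.39656623  0.53548722 -5.15731235]
```

View pics/w6.png

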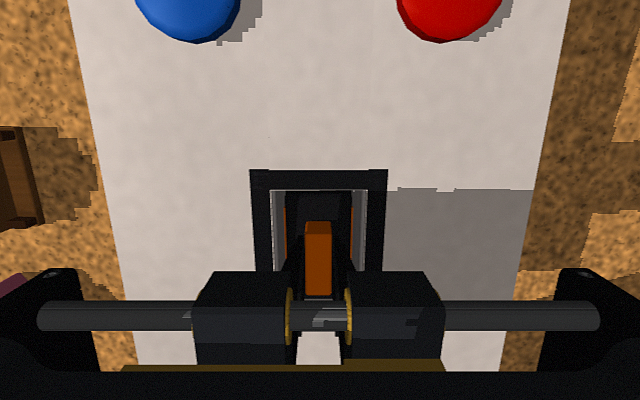

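View pics/s6.png

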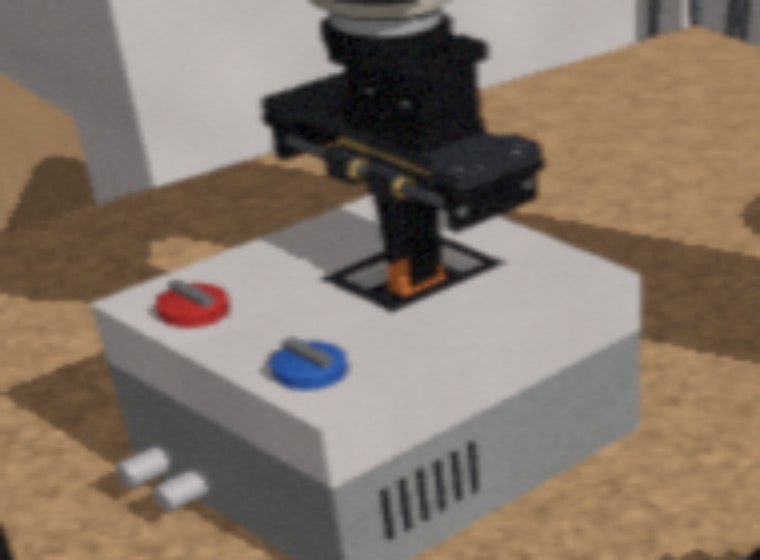

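The cassette is in the port and the fingers are just below deck level. I'll open a few millimetres only (to about 20 mm) and back out upwards.

```bash
python3 -m pendant '[[0,0,0,0],[0,0,0,0],[0,0,0,0]]' 0.79; python3 -m pendant '[[0,0,-5,0],[0,0,-12,0],[0,0,-24,0],[0,0,-36,0],[0,0,-36,0],[0,0,-36,0]]' 0.79;  python3 - <<'E'
from h import *
s=env.state();print(s['eef_pos'],s['tcp_rot'],s['ft_force'])
pic,W,C=cam('wrist'); im=pic['pixels'][:,:,::-1].copy()
cv2.imwrite('pics/w7.png',im)
pic,W,C=cam('scene'); im=pic['pixels'][:,:,::-1].copy()
cv2.imwrite('pics/s7.png',cv2.resize(im[60:220,150:340],None,fx=4,fy=3.5))
E
```

```text
t: 13.2
eef_pos: [512.7, -238.2, 145.4]
tcp_rot: [3.141, 0.003, -1.486]
ft_force: [0.6, -0.3, -0.6]
opening: 0.21
t: 13.95
eef_pos: [512.6, -238.2, 181.3]
tcp_rot: [3.141, 0.003, -1.486]
ft_force: [-0.4, -0.1, -0.5]
opening: 0.207
[ 512.56450312 -238.2107155   181.344378  ] [ 3.14063106  0.00317049 -1.48587278] [-0.37826251 -0.0595771  -0.46848825]
```

View pics/w7.png

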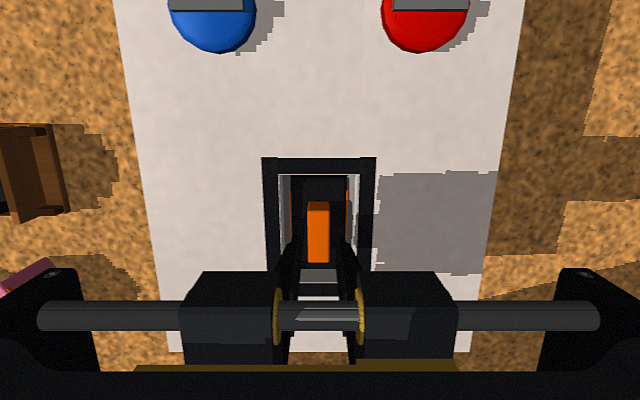

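View pics/s7.png

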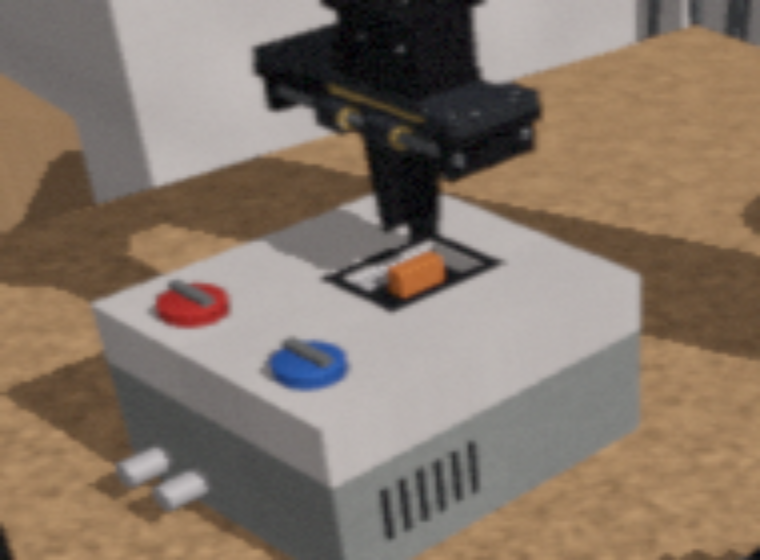

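The cassette holds in the bay with its tab standing about 8 mm above the deck. Now close the fingers and push from the tab top.

```bash
python3 -m pendant '[[0,0,0,0],[0,0,0,0],[0,0,4,0],[0,0,10,0],[0,0,16,0],[0,0,20,0],[0,0,20,0]]' 1; python3 -m pendant '[[0,0,2,0],[0,0,4,0],[0,0,4,0]]' 1;python3 -m pendant '[[0,0,2,0],[0,0,4,0],[0,0,6,0],[0,0,6,0]]' 1
```

```text
t: 14.92
eef_pos: [512.4, -238.0, 160.7]
tcp_rot: [3.14, 0.004, -1.486]
ft_force: [-0.3, -0.2, 0.4]
opening: 0.006
t: 15.3
eef_pos: [512.4, -238.0, 156.7]
tcp_rot: [3.14, 0.004, -1.486]
ft_force: [-0.4, 0.2, -0.6]
opening: 0.006
t: 15.8
eef_pos: [512.3, -238.0, 150.4]
tcp_rot: [3.139, 0.004, -1.486]
ft_force: [0.7, 0.3, 0.5]
opening: 0.007
```

```bash
python3 -m pendant '[[0,0,2,0],[0,0,4,0]]' 1;python3 -m pendant '[[0,0,2,0],[0,0,4,0]]' 1; python3 - <<'E'
from h import *
pic,W,C=cam('wrist'); im=pic['pixels'][:,:,::-1].copy()
cv2.imwrite('pics/w8.png',cv2.resize(im[130:310,220:420],None,fx=3.9,fy=3.3))
pic,W,C=cam('scene'); im=pic['pixels'][:,:,::-1].copy()
cv2.imwrite('pics/s8.png',cv2.resize(im[60:220,150:340],None,fx=4,fy=3.5))
E
```

```text
t: 16.05
eef_pos: [512.3, -238.0, 146.3]
tcp_rot: [3.139, 0.004, -1.486]
ft_force: [-0.8, 0.3, 3.6]
opening: 0.004
t: 16.3
eef_pos: [512.2, -237.9, 142.1]
tcp_rot: [3.139, 0.004, -1.486]
ft_force: [0.6, 0.2, 2.6]
opening: -0.0
```

View pics/w8.png

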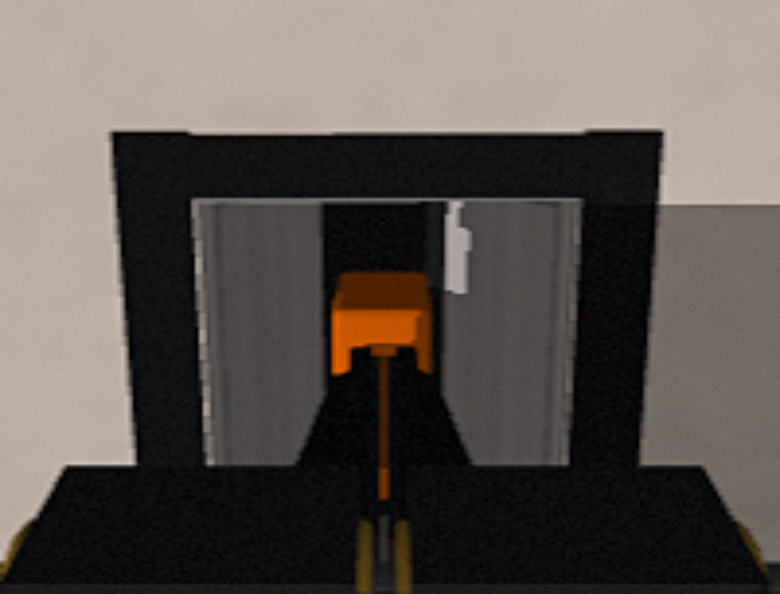

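View pics/s8.png

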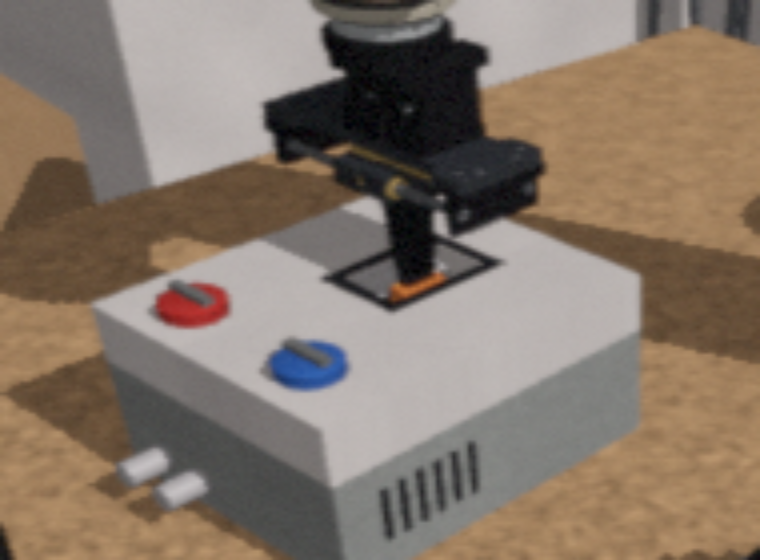

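The closed fingertips are centred on the tab, with flaps leaning on both sides and a drag of about 3 N. I'll push on, using finer steps below z=128.

```bash
python3 -m pendant '[[0,0,2,0],[0,0,4,0]]' 1;python3 -m pendant '[[0,0,2,0],[0,0,4,0]]' 1;python3 -m pendant '[[0,0,2,0],[0,0,4,0]]' 1; python3 -m pendant '[[0,0,1,0],[0,0,2,0]]' 1;
```

```text
t: 16.65
eef_pos: [512.2, -237.9, 137.9]
tcp_rot: [3.139, 0.004, -1.486]
ft_force: [-0.6, -0.5, 3.5]
opening: 0.002
t: 16.9
eef_pos: [512.2, -237.9, 133.7]
tcp_rot: [3.139, 0.004, -1.486]
ft_force: [-0.6, -0.4, 3.7]
opening: 0.006
t: 17.15
eef_pos: [512.2, -237.9, 129.6]
tcp_rot: [3.139, 0.004, -1.486]
ft_force: [-1.1, 1.2, 4.0]
opening: 0.007
t: 17.4
eef_pos: [512.2, -237.8, 127.5]
tcp_rot: [3.139, 0.004, -1.486]
ft_force: [-0.3, -0.4, 4.2]
opening: -0.0
```

```bash
python3 -m pendant '[[0,0,0.5,0],[0,0,1,0]]' 1|grep -E "eef|ft"; python3 -m pendant '[[0,0,0.5,0],[0,0,1,0]]' 1|grep -E "eef|ft"
```

```text
eef_pos: [512.2, -237.9, 126.5]
ft_force: [-1.0, -2.0, 3.1]
eef_pos: [512.2, -238.0, 125.6]
ft_force: [-1.3, -1.2, 4.0]
```

```bash
python3 -m pendant '[[0,0,0.5,0],[0,0,1,0]]' 1|grep -E "eef|ft"; python3 -m pendant '[[0,0,0.5,0],[0,0,1,0]]' 1|grep -E "eef|ft"
```

```text
eef_pos: [512.2, -237.9, 124.6]
ft_force: [-0.9, -0.3, 5.6]
eef_pos: [512.1, -237.8, 123.5]
ft_force: [-0.6, -0.1, 4.6]
```

```bash
python3 -m pendant '[[0,0,0.5,0],[0,0,1,0]]' 1|grep -E "eef|ft"
```

```text
eef_pos: [512.2, -237.8, 122.5]
ft_force: [0.4, 0.0, 5.1]
```

```bash
python3 -m pendant '[[0,0,0.5,0],[0,0,1,0]]' 1|grep -E "eef|ft"
```

```text
eef_pos: [512.2, -237.9, 121.5]
ft_force: [-0.7, 0.2, 4.5]
```

```bash
python3 -m pendant '[[0,0,0.5,0],[0,0,1,0]]' 1|grep -E "eef|ft"
```

```text
eef_pos: [512.1, -237.8, 120.5]
ft_force: [-0.3, 1.1, 4.5]
```

```bash
python3 -m pendant '[[0,0,0.5,0],[0,0,1,0]]' 1|grep -E "eef|ft"
```

```text
eef_pos: [512.1, -237.7, 119.4]
ft_force: [-0.0, 0.8, 3.6]
```

```bash
python3 -m pendant '[[0,0,0.5,0],[0,0,1,0]]' 1|grep -E "eef|ft"
```

```text
eef_pos: [512.1, -237.8, 118.3]
ft_force: [-0.5, -0.6, 4.2]
```

```bash
python3 -m pendant '[[0,0,0.5,0],[0,0,1,0]]' 1|grep -E "eef|ft"
```

```text
eef_pos: [512.2, -237.8, 117.2]
ft_force: [-0.6, -0.4, 3.4]
```

```bash
python3 -m pendant '[[0,0,0.5,0],[0,0,1,0]]' 1|grep -E "eef|ft"
```

```text
eef_pos: [512.2, -237.8, 116.3]
ft_force: [-1.1, -0.6, 4.3]
```

```bash
python3 -m pendant '[[0,0,0.5,0],[0,0,1,0]]' 1|grep -E "eef|ft"
```

```text
eef_pos: [512.2, -237.8, 115.2]
ft_force: [-0.2, -1.2, 3.3]
```

```bash
python3 -m pendant '[[0,0,0.5,0],[0,0,1,0]]' 1|grep -E "eef|ft"
```

```text
eef_pos: [512.2, -237.8, 114.2]
ft_force: [0.0, 0.1, 4.1]
```

```bash
python3 -m pendant '[[0,0,0.5,0],[0,0,1,0]]' 1|grep -E "eef|ft"
```

```text
eef_pos: [512.2, -237.8, 113.2]
ft_force: [-0.3, 0.3, 3.1]
```

```bash
python3 -m pendant '[[0,0,0.5,0],[0,0,1,0]]' 1|grep -E "eef|ft"
```

```text
eef_pos: [512.2, -237.8, 112.1]
ft_force: [-0.9, 0.1, 4.9]
```

```bash
python3 -m pendant '[[0,0,0.5,0],[0,0,1,0]]' 1|grep -E "eef|ft"
```

```text
eef_pos: [512.1, -237.8, 111.1]
ft_force: [-0.7, -0.6, 4.0]
```

```bash
python3 -m pendant '[[0,0,0.4,0],[0,0,0.8,0]]' 1|grep -E "eef|ft"
```

```text
eef_pos: [512.1, -237.8, 110.2]
ft_force: [-0.6, -0.3, 3.9]
```

```bash
python3 -m pendant '[[0,0,0.5,0],[0,0,1,0]]' 1|grep -E "eef|ft"
```

```text
eef_pos: [512.2, -237.8, 109.2]
ft_force: [-0.5, 0.2, 4.6]
```

```bash
python3 -m pendant '[[0,0,0.4,0],[0,0,0.8,0]]' 1|grep -E "eef|ft"
```

```text
eef_pos: [512.1, -237.8, 108.4]
ft_force: [0.0, 0.1, 3.9]
```

```bash
python3 -m pendant '[[0,0,0.5,0],[0,0,1,0]]' 1|grep -E "eef|ft"
```

```text
eef_pos: [512.2, -237.8, 107.3]
ft_force: [-0.5, 0.2, 5.0]
```

```bash
python3 -m pendant '[[0,0,0.4,0],[0,0,0.8,0]]' 1|grep -E "eef|ft"
```

```text
eef_pos: [512.2, -237.8, 106.5]
ft_force: [-0.6, 0.6, 4.1]
```

```bash
python3 -m pendant '[[0,0,0.4,0],[0,0,0.8,0]]' 1|grep -E "eef|ft"
```

```text
eef_pos: [512.2, -237.8, 105.9]
ft_force: [-1.3, -0.2, 7.4]
```

```bash
python3 -m pendant '[[0,0,0.4,0],[0,0,0.8,0]]' 1|grep -E "eef|ft"
```

```text
eef_pos: [512.2, -237.8, 105.4]
ft_force: [-2.3, 0.6, 9.4]
```

```bash
python3 -m pendant '[[0,0,0.4,0],[0,0,0.7,0]]' 1|grep -E "eef|ft"; python3 -c "
from cell import env
print(env.state()['ft_force'],env.state()['eef_pos'])"
```

```text
eef_pos: [512.2, -237.9, 105.2]
ft_force: [-2.6, 0.6, 10.0]
[-2.5547335   0.58142258 10.0027981 ] [ 512.17635387 -237.85208158  105.16358896]
```

```bash
python3 -m pendant '[[0,0,0.4,0],[0,0,0.7,0]]' 1|grep -E "eef|ft"; python3 -m pendant '[[0,0,0.2,0]]' 1|grep -E "eef|ft"
```

```text
eef_pos: [512.2, -237.9, 105.0]
ft_force: [-2.1, 0.5, 10.8]
eef_pos: [512.2, -237.9, 105.0]
ft_force: [-0.6, 0.8, 4.3]
```

```bash
python3 -m pendant '[[0,0,0.5,0],[0,0,1.0,0]]' 1|grep -E "eef|ft"
```

```text
eef_pos: [512.2, -237.9, 104.7]
ft_force: [-2.9, 1.0, 13.2]
```

Seat felt: contact at about z 106.4, now 1.7 mm into it at 13.2 N total minus about 4.2 N drag, so roughly 9 N on the seat. Withdraw and look.

```bash
python3 -m pendant '[[0,0,-2,0],[0,0,-8,0],[0,0,-20,0],[0,0,-40,0],[0,0,-70,0],[0,0,-110,0],[0,0,-150,0],[0,0,-175,0]]' 1; python3 -m pendant '[[0,0,0,0],[0,0,-20,0],[0,0,-20,0],[0,0,-20,0]]' 1; python3 - <<'E'
from h import *
pic,W,C=cam('wrist'); im=pic['pixels'][:,:,::-1].copy()
cv2.imwrite('pics/w9.png',im); cv2.imwrite('pics/w9c.png',cv2.resize(im[140:280,250:400],None,fx=5,fy=4.2,interpolation=cv2.INTER_CUBIC))
for n in ('scene','top'):
    pic,W,C=cam(n); im=pic['pixels'][:,:,::-1].copy()
    cv2.imwrite(f'pics/{n}9.png',im)
E
```

```text
t: 25.02
eef_pos: [512.7, -238.7, 282.8]
tcp_rot: [-3.14, 0.001, -1.486]
ft_force: [-0.2, 0.3, -0.6]
opening: 0.004
t: 25.52
eef_pos: [512.4, -238.6, 301.6]
tcp_rot: [-3.141, 0.001, -1.486]
ft_force: [0.5, 0.2, 0.0]
opening: 0.005
```

View pics/w9c.png

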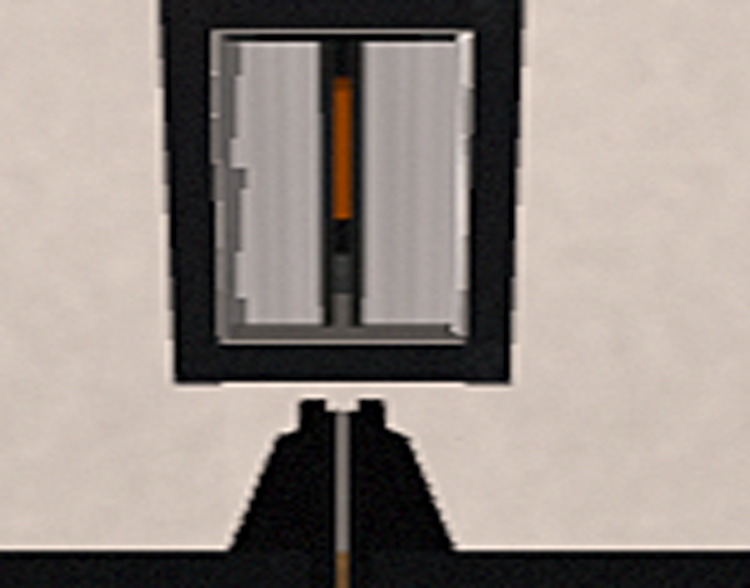

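View pics/scene9.png

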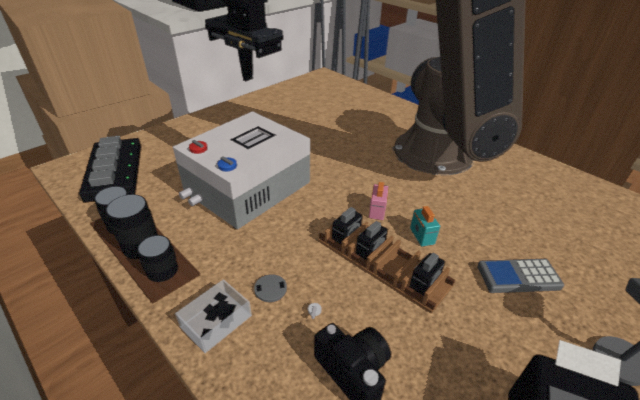

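View pics/top9.png

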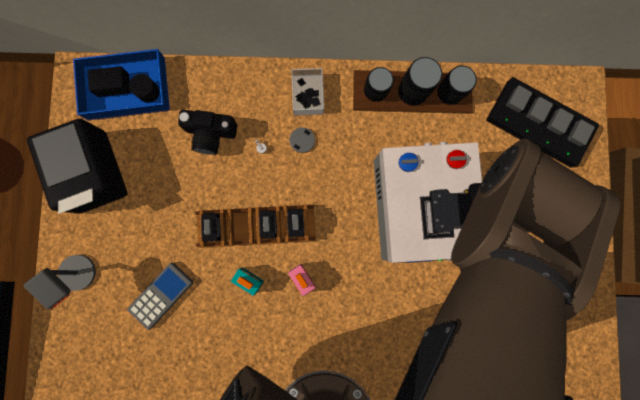

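The wrist crop shows both flaps level and shut, just as before loading. The orange tab shows deep through the slit between them, at crop (342,150). The spares and bystanders are unmoved in the scene and top pictures, so I'm handing it in.

```bash
python3 - <<'E'
from cell import job
print(job.job_done())
E
```

```text
the job is handed in; nothing more can be done
None
```

The orange-tabbed cassette is in the processor, pressed onto its sprung seat, with both flaps shut over it. I handed the job in at about 26 s of the 72 s allowed; no verdict is reported.

- **Loading:** I lifted the cassette out of the rack by its tab and lowered it nose first through the flaps. Once the leaf spring held it, I let go and pushed it down with closed fingertips.
- **Seating:** Drag was steady at about 4 N. The seat was felt with the tab top about 39 mm below the port point. I pressed 1.7 mm into it, to 13.2 N in all, so about 9–10 N on the seat. That is above the 4 N needed and below the 13 N limit.
- **Last checks:** The wrist picture shows both flaps level and shut, as they were before loading, with the orange tab visible deep through the slit. In the scene and top pictures, the other cassettes and everything else on the counter look unmoved. The gripper was clear, at about 300 mm.
- **Oddities:** The wrist force read about −4 to −5 N while I lowered the gripped cassette, more than its weight accounts for. It went back to about zero on release. One reading during the pressing also fell from 10.8 to 4.3 N with no movement, probably because each new move starts from the measured pose and eases the push.
- **Not checked:** I did not measure how far the cassette sprang back after I let go.

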